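Check a sprung slide gauge at its set mark

ROBOT

A 7-joint arm with a two-finger parallel gripper is mounted at the origin on the work surface. World frame = base frame: x ahead of the robot, y to its left, z up, the work surface at z = 0. Lengths are in mm, angles in degrees, forces in N, time in s.
With the tool pointing down it reaches from about 400 to 925 mm from the base axis. Payload 5.6 kg.
Tool frame: the origin (TCP) lies on the centre line of the jaws, within the pads' length; the fingertips stand 17 mm ahead of it and the grasp point (between the pads) lies 2 mm behind it; z points along the fingers, y is the line along which they close (so a half turn about z gives the same grasp; the last joint's range is limited). The gripper opens to 85 mm and grips with 20 to 120 N. Pads are 22 mm wide; open, the fingers measure 114 mm over their backs; the gripper's body (76 mm by 85 mm) begins 54 mm behind the grasp point. The pads swing forward as they close: fully open they stand 13 mm farther back than shut.
Start: joints at [-73.167, 26.786, -0.665, 91.828, 0.344, 61.387, -3.226], TCP at [214.844, 613.473, 248.29] pointing down, gripper open.
Joint ranges: [-144.91, 144.91], [-17.63, 115.5], [-89.93, 88.59], [15.96, 139.68], [-74.01, 254.01], [8.47, 105.57], [-167.45, 167.45]. Speed limits (degrees/s): [147.25, 147.25, 180, 180, 180, 180, 180].

INTERFACE

Orientations are given as [roll, pitch, yaw] about the fixed x, y, z axes, in that order (R = Rz(yaw) Ry(pitch) Rx(roll)).
In Python, from rig import status, eyes, env, finder gives the robot as it stands. The module is installed in compiled form; this text tells all that it offers.
- The arm moves only by the tool send_rows, never from a script. Its argument "series" is a list that holds one entry, the list of rows, each a list of 4 numbers: the shift along the tool's x, y, z in cm, then the turn about the tool's z in rad. In form: [[[tx, ty, tz, turn], ...]]. A call has exactly 8 rows; each row shifts and turns the commanded pose from where the row before left it, along the tool's axes as they then stand; what a row does not reach is not made up. A row lasts 1/12 s, in which the tool goes at most 41.7 mm and 7.16 degrees, less where a joint would pass 70% of its speed; a pose out of reach is approached as far as the arm can. A call is refused whole if a number of a shift passes 4.17 or a number of a turn 0.125, either way. A call with a gripper value outside its range is refused whole. "gripper" is the opening, from 0 (shut) to 1 (fully open), set as the call begins (left out, the last holds). The fingers move at their own pace and stop on an object; "grip_force" is the grip in N (left out, the last holds). Time passes only in rows, so rows that do not move let the fingers close, or fill a call up. It gives the time, the measured TCP pose, the force, the opening and the grip force at its end, in the units of the state.
- status.get_obs(): the state, without advancing time (a new reading comes with each control period).
- eyes.capture(name): name is "scene" or "top" or "wrist"; returns the picture (384x512x3 uint8, blue, green, red); there is no depth.
- eyes.camera_params(name): a dict with "mtx" (3x3 intrinsics, pixels), "world_to_cam" (4x4, takes a point from world to camera coordinates). Camera axes: x right, y up, looking along -z (the intrinsics and any distortion apply to the point x, -y, -z); pixel columns grow to the right and rows downward; lengths in mm; the calibration is good to about 2 mm. A picture is of the moment at which its call begins: read the wrist's pose just before it. camera_params takes no time and is no camera call; for the wrist camera it gives the pose at the moment of the call.
- env.finish_job(): hands the job in; it is judged then, once.
Trained networks look in the newest picture that a camera, given by its name, has taken for a name from the list of things; names that differ only in an ending like _2 or _b are one class to them, and where a whole thing is asked for, a point or a joint stands for the part that bears it (a point fixed in the world has none). Each returns a list of dicts, best first, with "score" (0 to 1); they miss things now and then, are a little off and sometimes report something else, mostly with a low value. They report only what shows in the picture. A call takes as long as a camera call.
- finder.silhouettes(label, camera): "region" (384x512 bool, what is visible of it) and "box" ([centre column, centre row, width, height] in pixels, round what is visible of it).
The state is a dict: "clock": time; "joint_positions": joint angles; "qvel": joint speeds; "joint_efforts": joint torques, N m; "tcp_pos": TCP position; "tool_rot": TCP orientation; "force": force on the tool from outside, world axes, zero at the start; "ft_torque": the same for the moment, N m; "width": finger opening in mm; "finger_force": force on a finger pad.
Only numpy, scipy, OpenCV 4.12 (cv2) and the standard library are available. Lean on these libraries where they do the work, as an engineer would, in place of code of your own. Each camera call takes 0.05 s, during which the arm holds its last target. There are 200 camera calls.

TASK

Check the sprung slide gauge at its set mark: press the square key fully down, so that the round lock key pops up and frees the slide, then pull the upright grip out against the spring until its pointer is in line with the fin of the mark clip, without pulling it well past, and hold it there steadily for about a second and a half. Then ease the slide back fully home without letting it snap back, and let go. Leave the square key down and the other things on the shelf undisturbed.

Things in the scene. Friction and masses are not known exactly. Their poses are not given: they have to be found in the camera images.
- gauge: the slide gauge, fixed to the shelf: an aluminium plate 360 x 160 x 10 mm with a grey housing (120 x 120 mm, top 55 mm above the shelf) on its rear half. Origin on the shelf surface directly under the grip's home position; its x axis points from the grip to the housing, whose front face is at x = +60 mm; y is to the left of x, z up. The slide is pulled out along -x, roughly towards the robot
- handle (a point): centre of the part to grip on the slide's upright black plastic grip: a block 16 mm along the gauge's x, 28 mm along its y, its top 20 mm above this point (this point is 90 mm above the shelf; the block goes down to 25 mm above the shelf). Moves with the slide; axes as the gauge's
- pointer (a point): tip of the slide's pointer, a 3 mm thin upright black fin on a black arm that reaches 70 mm to the gauge's +y side of the grip, 38 mm above the shelf, in line with the middle of the grip. Moves with the slide; axes as the gauge's
- mark: the mark clip, a black plastic block 16 x 20 x 18 mm clamped immovably on the scale rail along the gauge's +y edge, with a 3 mm thin upright black fin at its middle, 50 to 90 mm out from the pointer's home. Origin at the clip's middle, 22 mm above the shelf, in the plane of the fin; axes as the gauge's: the pointer is in line when its x in this frame is 0 (the two fins never touch, they stand side by side)
- slide (a joint): how far the slide is pulled out, m: 0 fully home, 0.115 at the outer stop. A spring pulls it home: about 3 N at home rising by 0.6 N per cm, with 0.5 N friction, slide mass 0.3 kg; let go, it snaps back. While the lock key is down a bolt holds the slide home
- free_top (a point): centre of the top of the square key, 30 x 30 mm, on the housing's top, on the gauge's -y side; 69 mm above the shelf when up, 61 mm when down. It starts up. Both keys are the same grey plastic, centres 60 mm apart
- lock_top (a point): centre of the top of the round lock key, 30 mm across, on the gauge's +y side; starts down (61 mm above the shelf) and comes up to 69 mm
- free_key (a joint): travel of the square key, m: 0 up, 0.008 fully down. The keys are interlocked: as one goes down the other comes up by as much; they stay where they are left. Pressing takes about 2 N
- lock_key (a joint): travel of the round lock key, m: 0 up (slide free), 0.008 down (slide locked)
- jug: closed blue plastic washer-fluid jug, 130 x 190 x 260 mm tall, heavy; a bystander, not to be disturbed. Origin at the underside
- wiper_arm: black wiper arm with rubber edge, 410 mm long, lying flat on the left; a bystander, not to be disturbed. Origin at the underside
- scraper: grey plastic ice scraper, 205 mm long, 95 mm wide blade, lying flat, 18 mm high; a bystander, not to be disturbed. Origin at the underside
- funnel: aluminium funnel standing on its wide mouth, 92 mm across, 125 mm tall; a bystander, not to be disturbed. Origin at the underside
- mug: white ceramic mug with a handle, 80 mm across, 95 mm tall; a bystander, not to be disturbed. Origin at the underside
- jar: small clear screw jar with steel lid, 54 mm across, 75 mm tall; a bystander, not to be disturbed. Origin at the underside

How it is judged (in metres and radians):
On the way, in this order (a step that is already met when the one before it is completed fails the run):
1. the square key is pressed down and the round lock key is up, with the slide still home (value of joint free_key above 0.006 m and value of joint lock_key below 0.002 m and value of joint slide below 0.004 m), for 0.1 s.
2. the slide is held with its pointer within 5 mm of the mark for a second (x of pointer in the frame of mark between -0.005 and 0.005 m), for 1 s.
3. the slide is back home (value of joint slide below 0.004 m), for 0.2 s.
At the end, for the whole second after the job is handed in: The slide is fully home (within 4 mm) and released, the square key is down and the round lock key up (each within 2 mm), after the pointer was held within 5 mm of the mark for a second (all of step 1); the robot touches nothing.
It fails at once if the slide is pulled more than 12 mm past the mark (x of pointer in the frame of mark below -0.012 m).
It fails at once if the slide snaps back (faster than 0.4 m/s) (velocity of joint slide below -0.4 m/s).
It fails at once if a bystander is moved by more than 30 mm (distance of any of jug, wiper_arm, scraper, funnel, mug, jar from where it was at the start of the episode above 0.03 m).
It also fails if it takes over 51 s, if anything falls off the work surface, if the arm or the gripper's body presses on something with over 40 N, if the wrist force passes 120 N, or if a joint passes its speed limit or range.

## Working session

There is one attempt and no reset: what is moved stays moved. The work goes in short steps, Python scripts to look and compute and a tool call to move; the robot and the scene stay as the last step left them, time stands still between calls to the robot, and variables do not carry over. Pictures are saved under pics/ and viewed, at most 10 in all, crops included, and the job is handed in when it is done.

Besides the shell and the picture viewer there is one more tool, called after "Emit:" as a command line: name --argument value ..., lists and objects as JSON in quotes. send_rows: Moves the arm, as the interface text tells. Its arguments: {"type":"object","properties":{"series":{"type":"array"},"gripper":{"type":"number"},"grip_force":{"type":"number"}},"required":["series"]}

```bash
mkdir -p pics; python3 - <<'E'
from rig import status, eyes, env, finder
import cv2, numpy as np
o=status.get_obs(); print(o)
for c in ["scene","top"]:
    im=eyes.capture(c); cv2.imwrite(f"pics/{c}0.png",im)
    p=eyes.camera_params(c); print(c,np.round(p["mtx"],1).tolist(),np.round(p["world_to_cam"],4).tolist(), [k for k in p])
    for n in ["gauge","handle","pointer","mark","free_top","lock_top"]:
        print(n,[(round(d["score"],2),np.round(d["box"],1).tolist()) for d in finder.silhouettes(n,c)[:2]])
print(status.get_obs()["clock"])
E
```

```text
{'clock': 0.0, 'joint_positions': array([-73.16648087,  26.8382598 ,  -0.66373009,  91.88224855,
         0.34305558,  61.3842845 ,  -3.22408886]), 'qvel': array([-0.04660249, -0.04604285, -0.02594675, -0.10775787, -0.13304093,
       -0.05335923, -0.04563267]), 'joint_efforts': array([ 6.69126621e-04, -5.32385516e+01,  2.14161014e-02, -2.51304996e+01,
        1.14328347e-02,  7.47532787e-03,  2.44980919e-05]), 'tcp_pos': array([214.7000459 , 612.9565684 , 247.30308753]), 'tool_rot': array([-1.79897416e+02,  6.98551525e-03,  1.60699481e+02]), 'force': array([0.55113638, 0.39197887, 0.07385698]), 'ft_torque': array([-0.06279106, -0.01118105, -0.00089814]), 'finger_force': 0.0, 'width': 85.50089607445194}
scene [[425.2, 0.0, 257.2], [0.0, 425.2, 191.2], [0.0, 0.0, 1.0]] [[0.3146, 0.9492, 0.0118, -143.8578], [-0.7521, 0.2416, 0.6132, 352.0213], [0.5792, -0.2017, 0.7899, -1608.8125], [0.0, 0.0, 0.0, 1.0]] ['mtx', 'world_to_cam']
gauge [(0.94, [298.2, 209.8, 70.7, 100.1])]
handle [(0.56, [301.1, 199.1, 28.0, 33.9])]
pointer [(0.76, [300.8, 200.3, 33.8, 29.7])]
mark [(0.7, [286.7, 224.2, 13.4, 11.8])]
free_top []
lock_top [(0.54, [307.5, 226.1, 6.6, 4.3])]
top [[422.2, 0.0, 254.7], [0.0, 422.2, 193.3], [0.0, 0.0, 1.0]] [[-0.0066, -1.0, -0.0054, -8.5679], [0.9849, -0.0074, 0.1731, -552.7176], [-0.1732, -0.0042, 0.9849, -1416.6357], [0.0, 0.0, 0.0, 1.0]] ['mtx', 'world_to_cam']
gauge [(0.69, [226.3, 196.2, 67.4, 107.4])]
handle [(0.76, [225.3, 190.9, 20.4, 21.1]), (0.59, [278.1, 186.4, 26.2, 25.9])]
pointer [(0.58, [224.1, 189.1, 29.8, 25.9])]
mark [(0.32, [192.6, 161.3, 13.7, 17.4])]
free_top [(0.66, [245.4, 166.6, 14.1, 9.3])]
lock_top []
0.7
```

```bash
python3 - <<'E'
import cv2
a=cv2.imread("pics/top0.png");cv2.imwrite("pics/topc.png",cv2.resize(a[110:270,150:350],None,fx=3.7,fy=3.7,interpolation=cv2.INTER_CUBIC))
a=cv2.imread("pics/scene0.png");cv2.imwrite("pics/scenec.png",cv2.resize(a[130:290,200:400],None,fx=3.7,fy=3.7,interpolation=cv2.INTER_CUBIC))
E
```

```text
(no output)
```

View pics/topc.png

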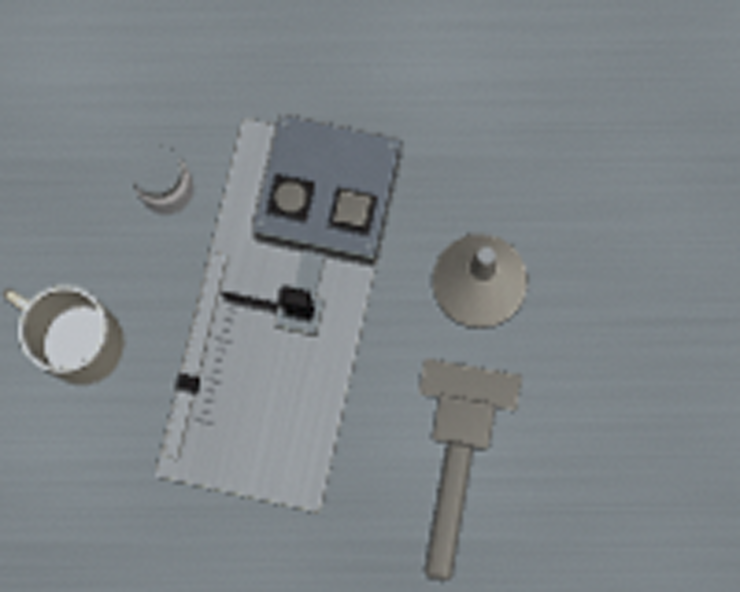

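View pics/scenec.png

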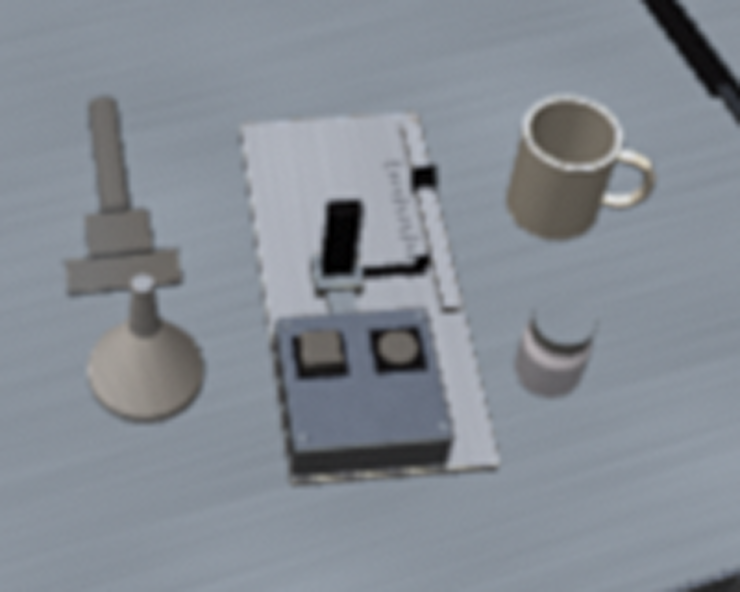

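View pics/top0.png

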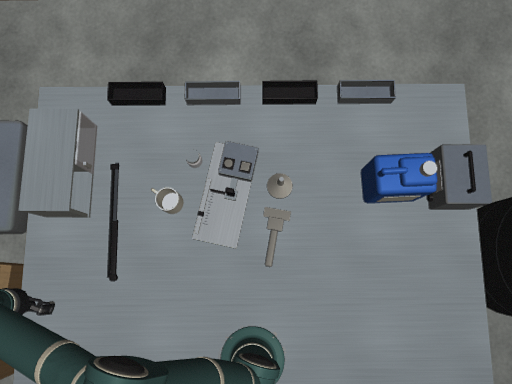

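```bash
cat > h.py <<'E'
import numpy as np
from rig import status, eyes, finder
def proj(p,P):
    c=p["world_to_cam"]; P=np.atleast_2d(P); q=P@c[:3,:3].T+c[:3,3]
    q=q*[1,-1,-1]; u=q@p["mtx"].T; return u[:,:2]/u[:,2:]
def g2w(x,y,yaw,P):
    P=np.atleast_2d(P).astype(float); c,s=np.cos(yaw),np.sin(yaw)
    return np.c_[x+c*P[:,0]-s*P[:,1], y+s*P[:,0]+c*P[:,1], P[:,2]]
E
python3 - <<'E'
from h import *
from scipy.optimize import least_squares
T=np.array([(352,209),(291,198),(299,300),(225,296),(188,383),(320,511),(157,480)])/3.7+[150,110]
S=np.array([(322,348),(398,345),(345,208),(424,262),(426,177),(243,125),(418,115)])/3.7+[200,130]
pt,ps=eyes.camera_params("top"),eyes.camera_params("scene")
def pts(v):
    x,y,a,kx,mx,my,fx=v
    return g2w(x,y,a,[(kx,-30,69),(kx,30,61),(0,0,110),(0,70,38),(mx,my,31),(fx,-80,10),(fx,80,10)])
f=lambda v:np.r_[(proj(pt,pts(v))-T).ravel(),(proj(ps,pts(v))-S).ravel()]
r=least_squares(f,[600,50,-.2,90,-70,75,-180],loss='soft_l1',x_scale=[10,10,.1,10,10,10,10])
print(np.round(r.x,3)); print(np.round(r.fun.reshape(-1,2),1).tolist()); print(np.round(pts(r.x),1).tolist())
E
```

```text
[ 5.58344e+02  7.70730e+01 -2.92000e-01  9.91690e+01 -9.36850e+01
  7.69240e+01 -1.78467e+02]
[[0.0, -0.4], [0.1, -1.6], [-3.1, -2.5], [-0.8, -3.1], [-0.5, -1.5], [0.2, 0.4], [0.5, -4.1], [-1.7, -2.1], [-1.0, -0.0], [1.2, -1.4], [1.2, -1.3], [-0.8, -0.9], [-2.4, -1.9], [-1.3, 0.1]]
[[644.7, 19.8, 69.0], [662.0, 77.2, 61.0], [558.3, 77.1, 110.0], [578.5, 144.1, 38.0], [490.8, 177.7, 31.0], [364.4, 51.9, 10.0], [410.5, 205.1, 10.0]]
```

```bash
python3 - <<'E'
from h import *
from scipy.optimize import least_squares
T=np.array([(352,209),(291,198),(299,300),(225,296),(188,383),(320,511),(157,480)])/3.7+[150,110]
S=np.array([(322,348),(398,345),(345,208),(424,262),(426,177),(243,125),(418,115)])/3.7+[200,130]
pt,ps=eyes.camera_params("top"),eyes.camera_params("scene")
def pts(v):
    x,y,a,kx,mx,my,fx=v
    return g2w(x,y,a,[(kx,-30,69),(kx,30,61),(0,0,110),(0,70,38),(mx,my,31),(fx,-80,10),(fx,80,10)])
def bp(p,uv,z):
    c=p["world_to_cam"];R=c[:3,:3];o=-R.T@c[:3,3]
    d=np.linalg.inv(p["mtx"])@[*uv,1];d=R.T@(d*[1,-1,-1]);return o+d*(z-o[2])/d[2]
for i,z in enumerate([69,61,110,38,31,10,10]): print(np.round(bp(pt,T[i],z),1),np.round(bp(ps,S[i],z),1))
for p,U in((pt,T),(ps,S)):
    r=least_squares(lambda v:(proj(p,pts(v))-U).ravel(),[600,50,-.2,90,-70,75,-180],x_scale=[10,10,.1,10,10,10,10])
    print(np.round(r.x,3),np.round(r.fun.reshape(-1,2),1).tolist())
E
```

```text
[643.3  19.9  69. ] [652.6  21.7  69. ]
[656.4  77.5  61. ] [663.  80.  61.]
[549.8  66.6 110. ] [562.   72.1 110. ]
[567.3 141.1  38. ] [581.8 138.9  38. ]
[485.5 175.8  31. ] [495.  178.6  31. ]
[366.   52.4  10. ] [374.8  56.6  10. ]
[396.1 206.5  10. ] [411.2 209.4  10. ]
[ 5.50652e+02  7.57520e+01 -2.80000e-01  1.02790e+02 -9.02970e+01
  7.81270e+01 -1.77868e+02] [[0.4, 0.6], [0.4, -0.4], [-2.7, -0.2], [-0.5, -0.8], [0.0, 0.0], [1.2, 2.4], [1.4, -1.7]]
[ 5.62627e+02  7.73640e+01 -2.95000e-01  9.89860e+01 -9.41830e+01
  7.71580e+01 -1.78206e+02] [[-1.1, -1.0], [-0.5, 1.1], [1.8, -0.3], [1.8, -0.1], [-0.0, -0.0], [-1.7, -1.0], [-0.5, 1.2]]
```

Emit:
send_rows --series '[[[-2.5, -2, 0, 0], [-3, -2.4, 0, 0], [-3.2, -2.5, 0, 0], [-3.2, -2.5, 0, 0], [-3.2, -2.5, 0, 0], [-3.2, -2.5, 0, 0], [-3.2, -2.5, 0, 0], [-3.2, -2.5, 0, 0]]]'

```text
clock: 1.37
tcp_pos: [384.6, 347.0, 248.6]
tool_rot: [180.0, 0.0, 160.7]
force: [0.5, 0.5, 0.7]
width: 85.3
finger_force: 0.0
```

Emit:
send_rows --series '[[[-3.2, -2.5, 0, 0], [-3.2, -2.5, 0, 0], [-3.2, -2.5, 0, 0], [-3.2, -2.5, 0, 0], [-3.2, -2.5, 0, 0], [-3.2, -2.5, 0, 0], [-3, -2.5, 0, 0], [-2, -1.5, 0, 0]]]'

```text
clock: 2.03
tcp_pos: [551.1, 84.8, 248.7]
tool_rot: [-180.0, 0.1, 160.4]
force: [0.2, -0.4, -0.2]
width: 85.6
finger_force: 0.0
```

Emit:
send_rows --series '[[[0, 0, 0, 0.122], [0, 0, 0, 0.122], [0, 0, 0, 0.122], [0, 0, 0, 0.122], [0, 0, 0, 0.122], [0, 0, 0, 0.122], [0, 0, 0, 0.122], [0, 0, 0, 0.122]]]'

```text
clock: 2.7
tcp_pos: [549.4, 89.5, 248.5]
tool_rot: [180.0, -0.0, 104.4]
force: [-0.0, -0.4, -0.7]
width: 85.7
finger_force: 0.0
```

Emit:
send_rows --series '[[[0, 0, 0, 0.122], [0, 0, 0, 0.122], [0, 0, 0, 0.122], [0, 0, 0, 0.122], [0, 0, 0, 0], [0, 0, 0, 0], [0, 0, 0, 0], [0, 0, 0, 0]]]' --gripper 0

```text
clock: 3.37
tcp_pos: [549.4, 89.5, 248.4]
tool_rot: [180.0, -0.0, 76.9]
force: [-0.6, 0.2, -0.4]
width: 0.2
finger_force: 0.0
```

```bash
python3 - <<'E'
from h import *
import cv2
o=status.get_obs();print(o["clock"],o["tcp_pos"],o["tool_rot"],o["width"],o["joint_positions"])
p=eyes.camera_params("wrist");im=eyes.capture("wrist");cv2.imwrite("pics/w1.png",im)
import pickle;pickle.dump((p,o),open("w1.pkl","wb"))
c=p["world_to_cam"];print(p["mtx"].tolist(),-c[:3,:3].T@c[:3,3],c[2,:3])
for n in ["gauge","handle","mark","free_top","lock_top"]:
    print(n,[(round(d["score"],2),np.round(d["box"],1).tolist()) for d in finder.silhouettes(n,"wrist")[:2]])
E
```

```text
3.3667 [549.44643622  89.46920783 248.3541039 ] [ 1.79993601e+02 -1.11700028e-02  7.69392214e+01] 0.24371127761169517 [-37.59548016  18.88462677  30.78536086 106.76654465 -11.35486602
  57.36304324 -15.06660285]
[[292.00855954711454, 0.0, 254.42532506858413], [0.0, 292.00855954711454, 197.25904407445054], [0.0, 0.0, 1.0]] [567.27978108 163.20191387 375.04759046] [0.06782843 0.28746979 0.95538496]
gauge [(0.82, [271.2, 168.5, 321.1, 132.6])]
handle [(0.95, [281.6, 169.2, 63.9, 95.9])]
mark []
free_top [(0.58, [352.2, 218.6, 32.6, 26.2])]
lock_top [(0.74, [355.5, 164.0, 29.2, 25.2]), (0.31, [281.1, 167.3, 65.5, 97.6])]
```

View pics/w1.png

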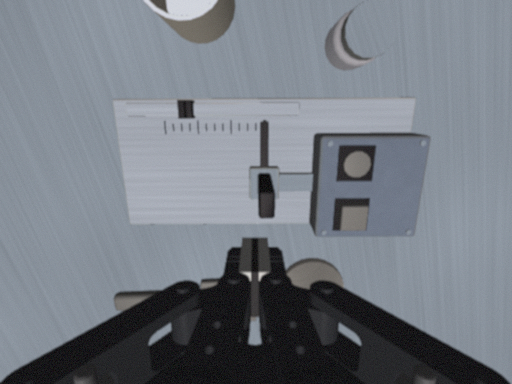

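```bash
python3 - <<'E'
from h import *
import pickle
from scipy.optimize import least_squares
p,o=pickle.load(open("w1.pkl","rb"))
U=np.array([(354,217),(357,164),(266,204),(264,122),(186,109),(129,223),(114,99),(413,98),(427,136),(412,236)])
def pts(v):
    x,y,a,kx,mx,my,fx,hy=v
    return g2w(x,y,a,[(kx,-30,69),(kx,30,61),(0,0,110),(0,70,38),(mx,my,31),(fx,-80,10),(fx,80,10),(fx+360,80,10),(180,60+hy,55),(180,-60+hy,55)])
r=least_squares(lambda v:(proj(p,pts(v))-U).ravel(),[555,75,-.22,90,-80,75,-180,0],x_scale=[10,10,.1,10,10,10,10,10])
print(np.round(r.x,3),np.round(r.fun.reshape(-1,2),1).tolist());print(np.round(pts(r.x)[:5],1).tolist())
E
```

```text
[ 5.57279e+02  8.22360e+01 -2.49000e-01  1.02185e+02 -8.76840e+01
  7.71920e+01 -1.78859e+02 -4.52100e+00] [[-0.6, -3.8], [0.7, -5.5], [-2.2, -7.6], [-0.3, -4.6], [-0.0, -0.0], [-1.2, 5.7], [-0.7, 5.8], [1.3, 13.2], [3.9, -0.5], [-1.0, 1.4]]
[[648.9, 27.9, 69.0], [663.7, 86.1, 61.0], [557.3, 82.2, 110.0], [574.6, 150.1, 38.0], [491.4, 178.7, 31.0]]
```

```bash
python3 - <<'E'
from h import *
import pickle
from scipy.optimize import least_squares
p,o=pickle.load(open("w1.pkl","rb"))
U=np.array([(354,217),(357,164),(266,204),(264,122),(186,109),(129,223),(114,99),(413,98),(427,136),(412,236)])
T=np.array([(352,209),(291,198),(299,300),(225,296),(188,383),(320,511),(157,480)])/3.7+[150,110]
S=np.array([(322,348),(398,345),(345,208),(424,262),(426,177),(243,125),(418,115)])/3.7+[200,130]
pt,ps=eyes.camera_params("top"),eyes.camera_params("scene")
def pts(v):
    x,y,a,kx,mx,my,fx,py=v
    return g2w(x,y,a,[(kx,-30,69),(kx,30,61),(0,0,110),(0,70,38),(mx,my,31),(fx,-80+py,10),(fx,80+py,10),(fx+360,80+py,10),(180,60,55),(180,-60,55)])
fw=lambda v:(proj(p,pts(v))-U).ravel()
ft=lambda v:(proj(pt,pts(v)[:7])-T).ravel()
fs=lambda v:(proj(ps,pts(v)[:7])-S).ravel()
x0=[555,75,-.22,90,-80,75,-180,10]
for f in (fw,ft,fs,lambda v:np.r_[fw(v),ft(v),fs(v)]):
    r=least_squares(f,x0,x_scale=[10,10,.1,10,10,10,10,10])
    print(np.round(r.x,3),np.round(r.fun.reshape(-1,2),1).tolist());print(np.round(pts(r.x)[:5],1).tolist())
E
```

```text
[ 5.55856e+02  7.52460e+01 -2.30000e-01  1.02410e+02 -8.64170e+01
  8.59700e+01 -1.78389e+02  1.77680e+01] [[-0.1, 0.5], [0.1, -0.8], [-2.1, -0.4], [-1.4, 2.0], [-0.0, -0.0], [-0.3, 0.8], [-2.3, -0.6], [2.6, 0.8], [3.3, -1.3], [0.4, 0.8]]
[[648.7, 22.6, 69.0], [662.4, 81.1, 61.0], [555.9, 75.2, 110.0], [571.8, 143.4, 38.0], [491.4, 178.7, 31.0]]
[ 5.51306e+02  6.92790e+01 -2.04000e-01  1.00668e+02 -8.60180e+01
  9.10020e+01 -1.78929e+02  2.44400e+01] [[0.1, -0.1], [-0.2, 0.1], [-0.8, -0.4], [0.9, 0.5], [0.0, 0.0], [0.4, 0.3], [-0.4, -0.3]]
[[643.8, 19.5, 69.0], [656.0, 78.3, 61.0], [551.3, 69.3, 110.0], [565.5, 137.8, 38.0], [485.5, 175.8, 31.0]]
[ 5.64139e+02  7.17920e+01 -2.24000e-01  9.60050e+01 -9.11380e+01
  8.87900e+01 -1.80578e+02  2.16980e+01] [[-0.4, -0.4], [0.1, 0.4], [0.2, 0.6], [0.1, -0.6], [0.0, 0.0], [-0.4, 0.2], [0.4, -0.2]]
[[651.1, 21.2, 69.0], [664.4, 79.7, 61.0], [564.1, 71.8, 110.0], [579.7, 140.0, 38.0], [495.0, 178.6, 31.0]]
[ 5.55954e+02  7.47120e+01 -2.29000e-01  1.02064e+02 -8.67060e+01
  8.63870e+01 -1.78560e+02  1.81710e+01] [[-0.2, 0.8], [-0.1, -0.4], [-1.9, 0.1], [-1.3, 2.5], [-0.2, 0.2], [-0.2, 1.0], [-2.3, -0.3], [2.5, 0.6], [3.4, -1.1], [0.6, 1.0], [-0.7, -1.5], [-0.9, -1.6], [-2.4, -1.8], [-0.5, -1.3], [-0.8, -1.6], [-0.8, -0.6], [-1.2, -2.4], [-0.3, -1.2], [0.2, -0.3], [0.1, -1.8], [-0.1, -2.9], [-0.5, -0.9], [-1.1, -1.4], [-0.4, -1.6]]
[[648.5, 22.3, 69.0], [662.2, 80.8, 61.0], [556.0, 74.7, 110.0], [571.8, 142.9, 38.0], [491.1, 178.5, 31.0]]
```

Emit:
send_rows --series '[[[-1.1, 2.8, 0, 0], [-1.1, 2.8, 0, 0], [-1.1, 2.8, 0, 0], [-1, 2.8, 2, 0], [0, 0, 3, 0], [0, 0, 3, 0], [0, 0, 3, 0], [0, 0, 1, 0]]]'

```text
clock: 4.33
tcp_pos: [646.0, 22.0, 123.5]
tool_rot: [-179.6, 0.1, 76.8]
force: [-1.9, 0.4, 0.3]
width: 0.2
finger_force: 0.0
```

```bash
python3 - <<'E'
from h import *
import cv2,pickle
o=status.get_obs();print(o["clock"],o["tcp_pos"],o["tool_rot"])
p=eyes.camera_params("wrist");im=eyes.capture("wrist");cv2.imwrite("pics/w2.png",im)
pickle.dump((p,o),open("w2.pkl","wb"))
cv2.imwrite("pics/w2c.png",cv2.resize(im[100:384,100:450],None,fx=2,fy=2))
print("tip proj",proj(p,o["tcp_pos"]-[0,0,17]), "below on key",proj(p,[[*o["tcp_pos"][:2],69]]),"est",proj(p,[[648.5,22.3,69],[662.2,80.8,61]]))
for n in ["free_top","lock_top"]:
    print(n,[(round(d["score"],2),np.round(d["box"],1).tolist()) for d in finder.silhouettes(n,"wrist")[:2]])
E
```

```text
4.3333 [645.95150717  21.99973845 123.5215496 ] [-1.79602728e+02  1.36038484e-01  7.68213062e+01]
tip proj [[253.719777   252.05436885]] below on key [[254.28394497 225.32444458]] est [[257.8910003  224.12131868]
 [258.0600094  131.30266832]]
free_top [(0.61, [257.1, 223.4, 46.5, 42.8])]
lock_top [(0.71, [258.4, 131.8, 43.3, 42.7])]
```

View pics/w2c.png

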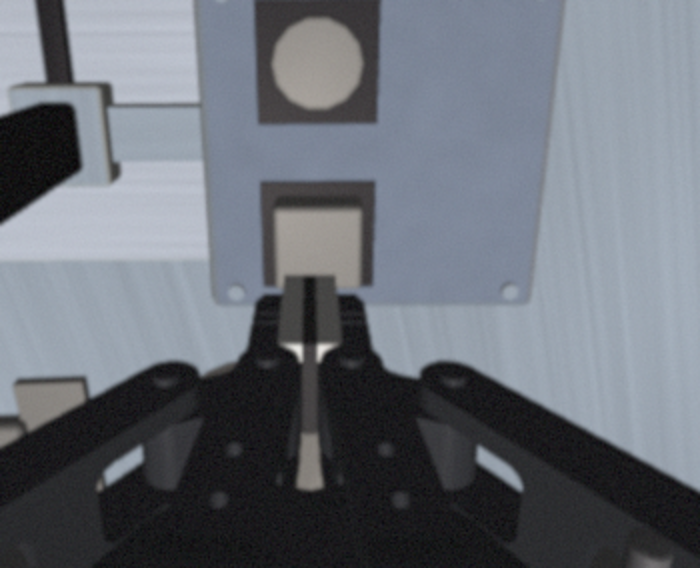

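Emit:
send_rows --series '[[[0, 0.2, 1.2, 0], [0, 0, 1.2, 0], [0, 0, 0.6, 0], [0, 0, 0.5, 0], [0, 0, 0.4, 0], [0, 0, 0.3, 0], [0, 0, 0.2, 0], [0, 0, 0.1, 0]]]'

```text
clock: 5.15
tcp_pos: [650.6, 21.6, 83.3]
tool_rot: [-180.0, -0.0, 76.8]
force: [-0.8, -0.2, 1.5]
width: -0.2
finger_force: 0.8
```

Emit:
send_rows --series '[[[0, 0, 0.15, 0], [0, 0, 0.15, 0], [0, 0, 0.15, 0], [0, 0, 0.1, 0], [0, 0, 0.1, 0], [0, 0, 0, 0], [0, 0, 0, 0], [0, 0, 0, 0]]]'

```text
clock: 5.82
tcp_pos: [650.7, 21.5, 78.1]
tool_rot: [180.0, -0.0, 76.8]
force: [-3.8, -0.4, 9.9]
width: 0.3
finger_force: 5.0
```

Emit:
send_rows --series '[[[0, 0, -0.5, 0], [0, 0, -1.5, 0], [0, 0, -2.5, 0], [0, 0, -3, 0], [0, 0, -3, 0], [1, -3.4, 0, 0], [1, -3.4, 0, 0], [1, -3.4, 0, 0]]]' --gripper 1

```text
clock: 6.48
tcp_pos: [557.7, 74.2, 183.1]
tool_rot: [179.9, -0.1, 76.7]
force: [0.4, 0.9, 0.1]
width: 85.4
finger_force: 0.0
```

Emit:
send_rows --series '[[[0, 0, 0, 0], [0, 0, 0, 0], [0, 0, 0, 0], [0, 0, 0, 0], [0, 0, 0, 0], [0, 0, 0, 0], [0, 0, 0, 0], [0, 0, 0, 0]]]'

```text
clock: 7.15
tcp_pos: [558.4, 73.5, 181.6]
tool_rot: [-180.0, 0.0, 76.8]
force: [0.8, 1.1, -0.1]
width: 85.4
finger_force: 0.0
```

```bash
python3 - <<'E'
from h import *
import cv2,pickle
o=status.get_obs();print(o["clock"],o["tcp_pos"],o["tool_rot"])
p=eyes.camera_params("wrist");im=eyes.capture("wrist");cv2.imwrite("pics/w3.png",im)
pickle.dump((p,o),open("w3.pkl","wb"))
g=g2w(556,74.7,-.229,[(0,0,110),(8,14,110),(-8,14,110),(8,-14,110),(-8,-14,110),(0,70,38),(-86.7,86.4,31),(102,-30,61),(102,30,69)])
q=proj(p,g);print(np.round(q,1).tolist())
cv2.imwrite("pics/w3c.png",cv2.resize(im,None,fx=1.5,fy=1.5))
for n in ["handle","mark","free_top","lock_top"]:
    print(n,[(round(d["score"],2),np.round(d["box"],1).tolist()) for d in finder.silhouettes(n,"wrist")[:2]])
E
```

```text
7.15 [558.40090423  73.54954802 181.61263091] [-1.79997138e+02  2.40908379e-02  7.67736678e+01]
[[250.2, 215.7], [261.3, 197.2], [238.8, 197.2], [261.2, 233.4], [239.5, 233.4], [250.8, 113.1], [154.1, 94.2], [362.7, 227.0], [373.9, 163.8]]
handle [(0.67, [275.4, 169.5, 81.5, 125.2])]
mark [(0.77, [155.7, 92.2, 23.3, 22.6])]
free_top [(0.72, [362.6, 227.2, 39.3, 30.6])]
lock_top [(0.72, [370.9, 163.8, 40.8, 33.6])]
```

View pics/w3c.png

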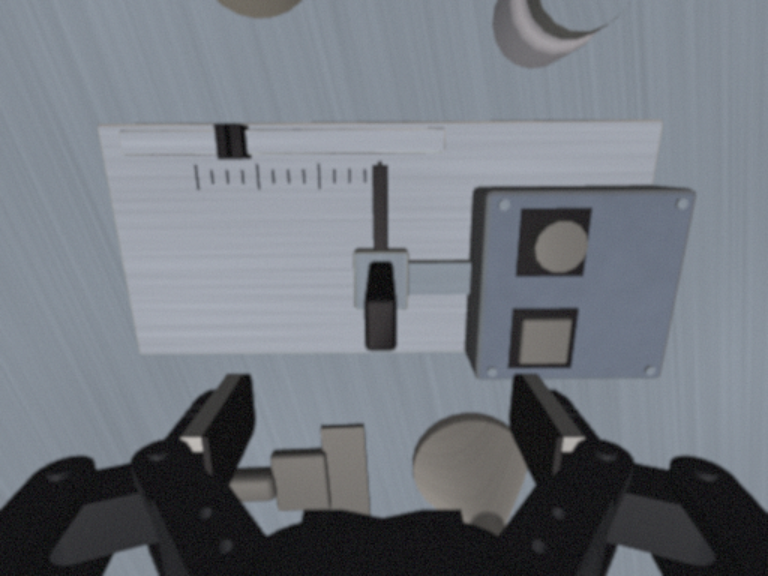

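Emit:
send_rows --series '[[[0, 0, 1.5, 0], [0, 0.1, 1.7, 0], [0, 0, 1.7, 0], [0, 0, 1.5, 0], [0, 0, 1.2, 0], [0, 0, 0.9, 0], [0, 0, 0.6, 0], [0, 0, 0, 0]]]'

```text
clock: 8.07
tcp_pos: [558.6, 73.7, 89.8]
tool_rot: [-179.9, 0.0, 76.8]
force: [0.4, -0.5, -0.7]
width: 85.4
finger_force: 0.0
```

Emit:
send_rows --series '[[[0, 0, 0, 0], [0, 0, 0, 0], [0, 0, 0, 0], [0, 0, 0, 0], [0, 0, 0, 0], [0, 0, 0, 0], [0, 0, 0, 0], [0, 0, 0, 0]]]' --gripper 0 --grip_force 50

```text
clock: 8.73
tcp_pos: [557.9, 74.3, 91.2]
tool_rot: [-179.8, -0.0, 76.9]
force: [-5.9, 1.1, 7.3]
width: 15.4
finger_force: 49.2
```

```bash
python3 - <<'E'
from h import *
import cv2,pickle
o=status.get_obs();print(o["clock"],o["tcp_pos"],o["tool_rot"],o["force"],o["width"],o["finger_force"])
p=eyes.camera_params("wrist");im=eyes.capture("wrist")
pickle.dump((p,o,im),open("w4.pkl","wb"))
x,y=o["tcp_pos"][:2]
q=proj(p,g2w(x,y,-.229,[(0,70,38),(0,35,38),(-86.7,86.4,31)]));print(np.round(q,1).tolist())
cv2.imwrite("pics/w4c.png",cv2.resize(im[0:200,60:326],None,fx=3,fy=3,interpolation=cv2.INTER_CUBIC))
for n in ["pointer","mark"]:
    print(n,[(round(d["score"],2),np.round(d["box"],1).tolist()) for d in finder.silhouettes(n,"wrist")[:2]])
E
```

```text
8.7333 [557.86226816  74.2870744   91.22891053] [-1.79836429e+02 -9.56388739e-03  7.69003139e+01] [-5.8731092   1.06105448  7.26836162] 15.382581553327281 49.24005389213562
[[253.7, 117.3], [253.8, 174.8], [109.8, 88.8]]
pointer [(0.74, [286.0, 210.9, 109.6, 210.5])]
mark [(0.84, [108.9, 86.2, 42.3, 36.7]), (0.35, [410.5, 8.7, 72.3, 17.4])]
```

View pics/w4c.png

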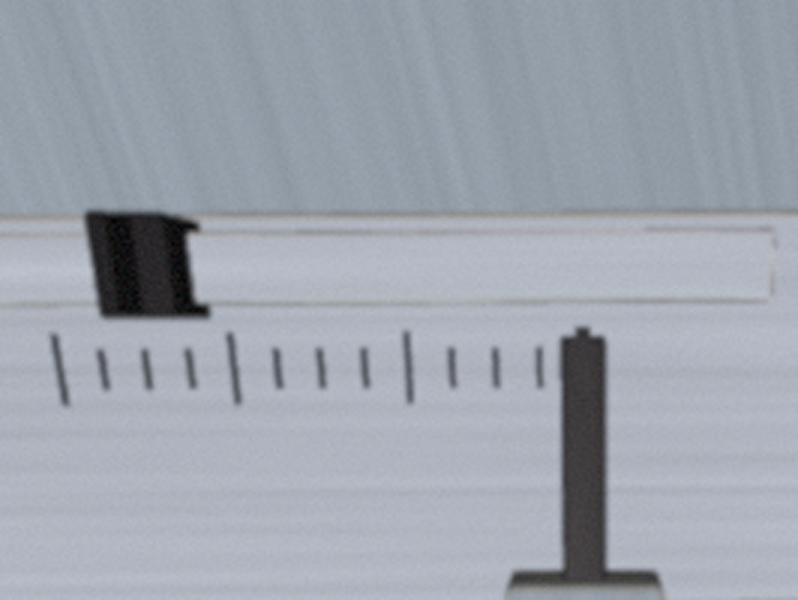

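```bash
cat >> h.py <<'E'
def bp(p,uv,z,tcp,yaw):
    "pixel -> gauge-axes offset from the tcp at height z"
    c=p["world_to_cam"];R=c[:3,:3];o=-R.T@c[:3,3]
    d=R.T@(np.linalg.inv(p["mtx"])@[*uv,1]*[1,-1,-1]);P=o+d*(z-o[2])/d[2]
    return g2w(0,0,-yaw,[P-[*tcp[:2],0]])[0]
E
python3 - <<'E'
from h import *
import pickle,cv2
p,o,im=pickle.load(open("w4.pkl","rb"))
yaw=np.radians(o["tool_rot"][2]-90)
f=lambda c,r,z:np.round(bp(p,(60+c/3,r/3),z,o["tcp_pos"],yaw),1)
print("yaw",yaw,"pointer",f(583,330,38),f(585,450,35))
for n,c,z in(("fin right base",135,31),("block right top",171,31),("fin top mid if z=40",97,40),("fin top z=38",97,38),("block right bottom",190,13)): print(n,f(c,265,z))
print("ticks",[f(c,370,10)[0] for c in (59,234,408)])
c=p["world_to_cam"];print(np.round(g2w(0,0,-yaw,[-c[:3,:3].T@c[:3,3]-[*o["tcp_pos"][:2],0]]),1))
print(im[88,88:128].mean(1).astype(int).tolist())
E
```

```text
yaw -0.2286326540785209 pointer [ 0.4 74.1 38. ] [ 0.7 50.2 35. ]
fin right base [-89.5  86.7  31. ]
block right top [-82.3  86.7  31. ]
fin top mid if z=40 [-92.4  86.2  40. ]
fin top z=38 [-93.5  86.3  38. ]
block right bottom [-86.1  87.7  13. ]
ticks [np.float64(-120.7), np.float64(-80.3), np.float64(-40.1)]
[[  1.1  75.8 217.9]]
[193, 180, 138, 81, 41, 34, 32, 37, 28, 30, 20, 14, 19, 17, 16, 22, 20, 21, 37, 38, 42, 42, 38, 39, 41, 44, 34, 34, 30, 20, 8, 19, 12, 27, 59, 125, 176, 194, 191, 191]
```

Emit:
send_rows --series '[[[0, -0.2, 0, 0], [0, -0.4, 0, 0], [0, -0.5, 0, 0], [0, -0.6, 0, 0], [0, -0.6, 0, 0], [0, -0.6, 0, 0], [0, -0.6, 0, 0], [0, -0.5, 0, 0]]]'

```text
clock: 9.55
tcp_pos: [520.4, 82.8, 91.3]
tool_rot: [179.9, -0.0, 76.8]
force: [5.7, -1.7, 1.5]
width: 15.4
finger_force: 49.7
```

Emit:
send_rows --series '[[[0, -0.6, 0, 0], [0, -0.6, 0, 0], [0, -0.6, 0, 0], [0, -0.6, 0, 0], [0, -0.5, 0, 0], [0, -0.4, 0, 0], [0, -0.2, 0, 0], [0, 0, 0, 0]]]'

```text
clock: 10.22
tcp_pos: [486.7, 90.4, 91.3]
tool_rot: [179.8, -0.0, 76.8]
force: [6.9, -3.1, 1.0]
width: 15.5
finger_force: 49.5
```

```bash
cat > look.py <<'E'
from h import *
import cv2,pickle,sys
o=status.get_obs();print(o["clock"],o["tcp_pos"],o["tool_rot"],o["force"],o["width"],o["finger_force"])
p=eyes.camera_params("wrist");im=eyes.capture("wrist")
pickle.dump((p,o,im),open(sys.argv[1]+".pkl","wb"))
x,y=o["tcp_pos"][:2]
print("pulled",g2w(0,0,.2286,[[x-557.86,y-74.29,0]])[0])
cv2.imwrite("pics/"+sys.argv[1]+".png",cv2.resize(im[40:180,170:330],None,fx=4.5,fy=4.2,interpolation=cv2.INTER_CUBIC))
E
python3 look.py w5
```

```text
10.2167 [486.69214456  90.44462464  91.27379645] [ 1.79837972e+02 -1.01968628e-02  7.68130817e+01] [ 6.93303202 -3.06340297  1.00012708] 15.511596009210416 49.530267119407654
pulled [-72.97726269  -0.39328856   0.        ]
```

View pics/w5.png

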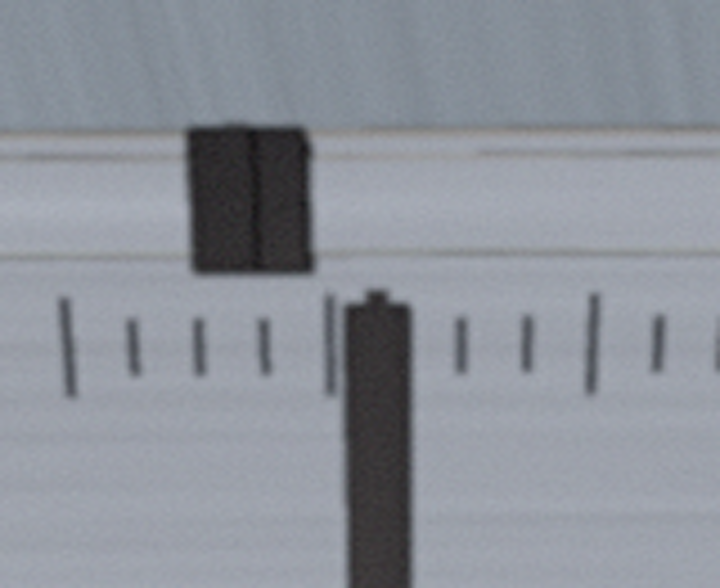

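```bash
python3 - <<'E'
from h import *
import pickle
p,o,im=pickle.load(open("w5.pkl","rb"))
f=lambda c,r,z:np.round(bp(p,(170+c/4.5,40+r/4.2),z,o["tcp_pos"],-.2286),1)
print("pointer",f(376,295,38)); print("block L,R,mid",f(190,200,31),f(307,200,31),f(248,200,31),"finbase R",f(261,200,31))
print("ticks",f(67,345,10),f(330,345,10),f(592,345,10))
E
```

```text
pointer [ 0.3 74.  38. ]
block L,R,mid [-24.4  87.   31. ] [-8.8 87.  31. ] [-16.7  87.   31. ] finbase R [-15.  87.  31.]
ticks [-47.1  66.   10. ] [-6.8 65.8 10. ] [33.4 65.7 10. ]
```

Emit:
send_rows --series '[[[0, -0.2, 0, 0], [0, -0.3, 0, 0], [0, -0.4, 0, 0], [0, -0.3, 0, 0], [0, -0.2, 0, 0], [0, -0.15, 0, 0], [0, -0.1, 0, 0], [0, -0.05, 0, 0]]]'

```text
clock: 10.93
tcp_pos: [470.9, 94.0, 91.3]
tool_rot: [179.8, -0.0, 76.8]
force: [7.4, -4.1, -0.7]
width: 15.6
finger_force: 49.4
```

```bash
python3 look.py w6
```

```text
10.9333 [470.90437034  94.00506632  91.28705546] [ 1.79766229e+02 -7.09244634e-03  7.67912656e+01] [ 7.44646835 -4.102559   -0.68333644] 15.601270916226799 49.36166524887085
pulled [-89.16115831  -0.50320647   0.        ]
```

View pics/w6.png

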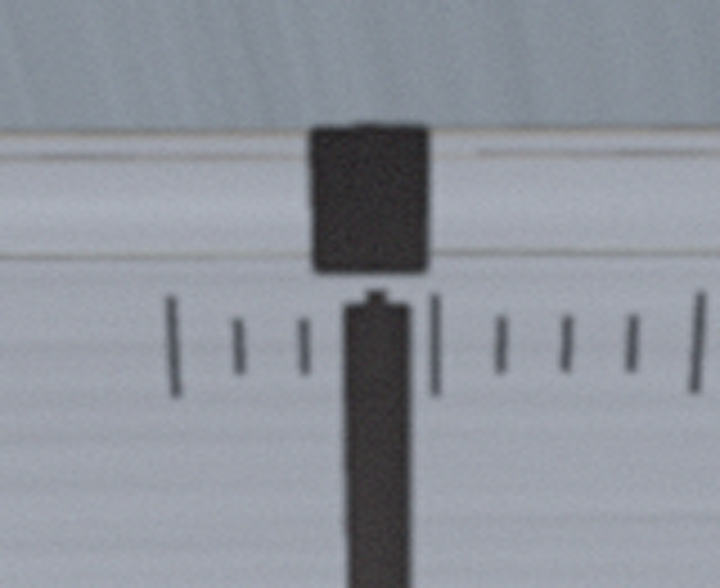

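Emit:
send_rows --series '[[[0, -0.05, 0, 0], [0, 0, 0, 0], [0, 0, 0, 0], [0, 0, 0, 0], [0, 0, 0, 0], [0, 0, 0, 0], [0, 0, 0, 0], [0, 0, 0, 0]]]'

```text
clock: 11.65
tcp_pos: [470.4, 94.1, 91.3]
tool_rot: [179.8, -0.0, 76.8]
force: [6.9, -4.5, -0.5]
width: 15.7
finger_force: 49.5
```

Emit:
send_rows --series '[[[0, 0, 0, 0], [0, 0, 0, 0], [0, 0, 0, 0], [0, 0, 0, 0], [0, 0, 0, 0], [0, 0, 0, 0], [0, 0, 0, 0], [0, 0, 0, 0]]]'

```text
clock: 12.32
tcp_pos: [470.4, 94.1, 91.3]
tool_rot: [179.8, -0.0, 76.8]
force: [8.7, -3.9, -0.2]
width: 15.7
finger_force: 49.5
```

Emit:
send_rows --series '[[[0, 0, 0, 0], [0, 0, 0, 0], [0, 0, 0, 0], [0, 0, 0, 0], [0, 0, 0, 0], [0, 0, 0, 0], [0, 0, 0, 0], [0, 0, 0, 0]]]'

```text
clock: 12.98
tcp_pos: [470.5, 94.1, 91.3]
tool_rot: [179.8, -0.0, 76.8]
force: [7.7, -4.1, -0.4]
width: 15.3
finger_force: 49.5
```

Emit:
send_rows --series '[[[0, 0.2, 0, 0], [0, 0.4, 0, 0], [0, 0.6, 0, 0], [0, 0.6, 0, 0], [0, 0.6, 0, 0], [0, 0.6, 0, 0], [0, 0.6, 0, 0], [0, 0.6, 0, 0]]]'

```text
clock: 13.65
tcp_pos: [510.8, 84.9, 91.3]
tool_rot: [179.9, -0.0, 76.8]
force: [5.0, -1.2, 2.4]
width: 15.3
finger_force: 49.9
```

Emit:
send_rows --series '[[[0, 0.6, 0, 0], [0, 0.6, 0, 0], [0, 0.6, 0, 0], [0, 0.6, 0, 0], [0, 0.6, 0, 0], [0, 0.5, 0, 0], [0, 0.4, 0, 0], [0, 0.3, 0, 0]]]'

```text
clock: 14.32
tcp_pos: [551.5, 75.7, 91.3]
tool_rot: [180.0, -0.0, 76.8]
force: [1.8, -0.9, 6.9]
width: 15.5
finger_force: 50.6
```

Emit:
send_rows --series '[[[0, 0.2, 0, 0], [0, 0.1, 0, 0], [0, 0, 0, 0], [0, 0, 0, 0], [0, 0, 0, 0], [0, 0, 0, 0], [0, 0, 0, 0], [0, 0, 0, 0]]]'

```text
clock: 14.98
tcp_pos: [554.2, 75.1, 91.3]
tool_rot: [180.0, -0.0, 76.8]
force: [3.5, -2.5, 6.3]
width: 15.5
finger_force: 50.4
```

Emit:
send_rows --series '[[[0, 0.1, 0, 0], [0, 0.1, 0, 0], [0, 0.1, 0, 0], [0, 0.1, 0, 0], [0, 0.05, 0, 0], [0, 0, 0, 0], [0, 0, 0, 0], [0, 0, 0, 0]]]'

```text
clock: 15.65
tcp_pos: [557.7, 74.3, 91.2]
tool_rot: [-179.9, -0.0, 76.8]
force: [0.4, -0.7, 8.1]
width: 15.5
finger_force: 50.8
```

Emit:
send_rows --series '[[[0, 0.05, 0, 0], [0, 0, 0, 0], [0, 0, 0, 0], [0, 0, 0, 0], [0, 0, 0, 0], [0, 0, 0, 0], [0, 0, 0, 0], [0, 0, 0, 0]]]'

```text
clock: 16.32
tcp_pos: [557.7, 74.3, 91.2]
tool_rot: [-179.9, -0.0, 76.8]
force: [-1.6, -1.3, 8.7]
width: 15.9
finger_force: 50.9
```

Emit:
send_rows --series '[[[0, 0, 0, 0], [0, 0, 0, 0], [0, 0, 0, 0], [0, 0, 0, 0], [0, 0, 0, 0], [0, 0, 0, 0], [0, 0, 0, 0], [0, 0, 0, 0]]]' --gripper 0.8

```text
clock: 16.98
tcp_pos: [558.6, 73.9, 90.7]
tool_rot: [-180.0, 0.0, 76.8]
force: [-0.4, 0.1, -0.4]
width: 67.9
finger_force: 0.0
```

Emit:
send_rows --series '[[[0, 0, -1, 0], [0, 0, -2, 0], [0, 0, -2.5, 0], [0, 0, -2.5, 0], [0, 0, -2, 0], [0, 0, -1, 0], [0, 0, 0, 0], [0, 0, 0, 0]]]'

```text
clock: 17.65
tcp_pos: [558.5, 74.1, 200.9]
tool_rot: [180.0, -0.0, 76.8]
force: [0.3, 1.5, -0.4]
width: 68.4
finger_force: 0.0
```

```bash
python3 - <<'E'
from h import *
import cv2
o=status.get_obs();print(o["clock"],o["tcp_pos"],o["force"],o["width"])
im=eyes.capture("wrist");cv2.imwrite("pics/w7.png",im)
for n in ["mark","free_top","lock_top"]:
    print(n,[(round(d["score"],2),np.round(d["box"],1).tolist()) for d in finder.silhouettes(n,"wrist")[:2]])
E
```

```text
17.65 [558.50798858  74.10040614 200.91575373] [ 0.27031467  1.47392518 -0.44653264] 68.39227182057004
mark [(0.84, [159.9, 94.1, 20.1, 22.7])]
free_top [(0.65, [354.4, 222.4, 35.7, 32.5])]
lock_top [(0.7, [361.8, 159.4, 38.0, 33.0])]
```

View pics/w7.png

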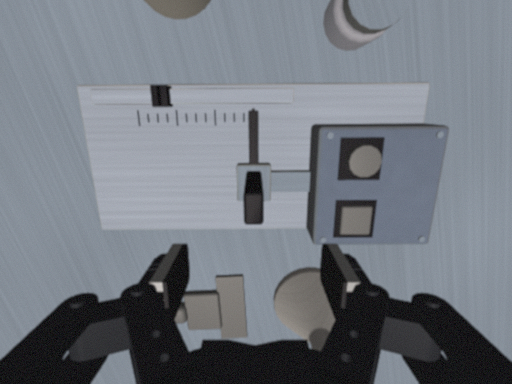

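The picture shows the slide home, with the grip at (254, 200). The round key at (366, 161) is up, the square key at (355, 220) is down, and the gripper is clear.

```bash
python3 -c "
from rig import env
print(env.finish_job())"
```

```text
the job is handed in; nothing more can be done
None
```

I pressed the square key down, held the pointer within about 1 mm of the mark for about 2 s, eased the slide back home and let go, then handed the job in at about 18 s; the hand-in returned no verdict.

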